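# Hold up a sulphide marble with loop tongs

### The arm

A 6-joint arm with a two-finger parallel gripper is mounted at the origin on the work surface. World frame = base frame: x ahead of the robot, y to its left, z up, the work surface at z = 0. Lengths are in mm, angles in rad, forces in N, time in s.
With the tool pointing down it reaches from about 375 to 825 mm from the base axis. Payload 5.5 kg.
Tool frame: the origin (TCP) lies between the finger pads; the fingertips stand 11 mm ahead of it and the grasp point (between the pads) lies 8 mm behind it; z points along the fingers, y is the direction in which the jaws open and shut (so a half turn about z gives the same grasp; the last joint's range is limited). The gripper opens to 85 mm and grips with 20 to 120 N. Pads are 22 mm wide; open, the fingers measure 114 mm over their backs; the gripper's body (76 mm by 85 mm) begins 54 mm behind the grasp point. The pads swing forward as they close: fully open they stand 13 mm farther back than shut.
Start: joints at [1.206, 0.314, -0.047, 1.21, 0, 1.571], TCP at [214.054, 560.514, 242.299] pointing down, gripper open.
Joint ranges: [-2.67, 2.67], [-0.69, 1.73], [-1.03, 1.25], [-2.08, 2.16], [-1.42, 1.45], [-3.14, 3.14]. Speed limits (rad/s): [2.39, 2.39, 3.01, 3.14, 3.14, 3.14].

### API

Orientations are given as a unit quaternion [x, y, z, w].
In Python, from bench import manip, optics, workorder gives the robot as it stands. The module is installed in compiled form; this text tells all that it offers.
- The arm moves only by the tool play_rows, never from a script. Its argument "commands" is a list of rows, each a list of 7 numbers: the turn, a rotation vector about the world's x, y, z in degrees, then the shift along the world's x, y, z in cm, then the finger opening in cm, from 0 to 8.54. A call has 1 to 20 rows; each row shifts and turns the commanded pose from where the row before left it; what a row does not reach is not made up. A row lasts 1/12 s, in which the tool goes at most 41.7 mm and 7.16 degrees, less where a joint would pass 70% of its speed; a pose out of reach is approached as far as the arm can. A call is refused whole if a number of a shift passes 4.17 or a number of a turn 7.16, either way. A call with a gripper value outside its range is refused whole. The fingers move at their own pace and stop on an object; "newtons" is the grip in N (left out, the last holds). Time passes only in rows, so rows that do not move let the fingers close. It gives the time, the measured TCP pose, the force and the opening at its end, in the units of the state.
- manip.read_state(): the state, without advancing time (a new reading comes with each control period).
- optics.get_image(name): name is "scene" or "top"; returns (picture, depth): 400x640x3 uint8, red, green, blue; 400x640 float32, mm along the optical axis (not along the pixel's ray), 0 where there is no reading.
- optics.camera_params(name): a dict with "vfov" (degrees; the focal length in pixels is half the picture's height over the tangent of half this angle, whatever the lens; pixels are square), "cx", "cy" (the principal point, pixels), "position" and "attitude" of the camera in the world. Camera axes: x right, y down, z forward; pixel columns grow to the right and rows downward; lengths in mm; the calibration is good to about 2 mm. A picture is of the moment at which its call begins. camera_params takes no time and is no camera call.
- workorder.job_done(): hands the job in, once; it reports no verdict.
The state is a dict: "time_s": time; "joints": joint angles; "qd": joint speeds; "effort": joint torques, N m; "position": TCP position; "orientation": TCP orientation; "ft_force": force on the tool from outside, world axes, zero at the start; "moment": the same for the moment, N m; "finger_gap": finger opening in mm.
Only numpy, scipy, OpenCV 4.12 (cv2) and the standard library are available. Lean on these libraries where they do the work, as an engineer would, in place of code of your own. Each camera call takes 0.05 s, during which the arm holds its last target. There are 200 camera calls.

### The job

Lift the loop tongs up and off their peg and use them, never the bare fingers, to pick up the sulphide marble that sits on the tall silver stand, the other marbles staying where they are. Finish while holding the marble in the tongs, still and at least 12 cm above the shelf and touching nothing else, and leave everything else on the shelf in its place.

Things in the scene. Friction and masses are not known exactly. Their poses are not given: they have to be found in the camera images.
- tongs_grip (a point): Where to grip the sprung steel loop tongs (80 g, 148 mm long, hanging mouth down): midway between two ebony grip plates, each 20 (x) x 6 x 32 mm (z). Over the plates' outer faces: 50 mm wide open, 40 mm closed on the marble (faces then vertical). z up; the peg points to -x, its post stands at +x; the arms close along y. Squeezing the plates together closes the tongs; springs reopen them.
- tongs_mouth (a point): Point of the tongs midway between the two wire loops at the arms' lower ends, 85 mm below tongs_grip; same axes. Each loop is an upright ring of 3 mm wire, 23 mm outside diameter, its hole facing the other loop. Gap between the loops about 65 mm when open. A 38 mm marble centred at this point sits in both loops when they close.
- tong_left (a joint): Closing angle of an arm (rad): 0 open, 0.13 closed on the marble, 0.2 stop. The other arm has the same angle. A loop moves 125 mm per rad, a plate 40. Spring force per plate: about 2 N at the start, 4 N with the width down 3 mm, 8 N closed on the marble, so fingers stopped 44 to 47 mm apart carry the tongs half open. A grip of 20 to 30 N holds the marble firmly.
- peg (a point): Top of the fixed stand's peg where the tongs hang, 190 mm up; z up. The level bar, 8 mm thick, points to -x and ends 30 mm from here in an upturned tip 9 mm above the bar's top; a 12 mm post, as high as the bar, stands 72 mm to +x; foot slab 130 x 90 x 12 mm. The tongs' bow rests on the bar (bow top 3 mm above here). To come off they must go up 12 mm or more, then 45 mm or more along -x.
- marble_center (a point): Centre of the sulphide marble to be picked up: a clear glass ball 38 mm in diameter, about 70 g, with a small white figure inside, seated in the ring on top of the silver stand.
- silver_stand: The tall silver stand that carries the marble to be picked up: a waisted turned foot 52 mm wide below, 34 mm high, 26 mm wide at the top, where a wire ring seats the marble (its centre 50 mm above the shelf). Origin: centre of its underside. Loose, 150 g.
- marble_b_center (a point): Centre of the other sulphide marble (same looks, 38 mm), on a low wooden rest. Leave alone.
- crystal_center (a point): Centre of the plain crystal sphere, 52 mm in diameter, on a low wooden rest. Leave alone.
- rest_a: Low round wooden rest, 52 mm wide and 12 mm high, fixed, under the other sulphide marble. Origin: centre of its underside.
- rest_b: Low round wooden rest, 52 mm wide and 12 mm high, fixed, under the crystal sphere. Origin: centre of its underside.
- ebony_box: Turned ebony box with a screw-top lid and knob, 70 mm wide, 67 mm high. Origin: centre of its underside. Leave alone.
- tealight_cup: Sage ceramic tealight cup, 64 mm wide, 45 mm high. Origin: centre of its underside. Leave alone.
- napkin_ring: Plain silver napkin ring standing on its edge face like a short tube, 46 mm wide, 32 mm high. Origin: centre of its underside. Leave alone.
- dust_brush: Small brush lying on the shelf near the robot, fixed.
Mind the look-alikes: they are no part of the job. What is shaped like the part that bears tongs_grip but yellow is not meant.

How it is judged (in metres and radians):
On the way, in this order (a step that is already met when the one before it is completed fails the run):
1. the tongs are carried off their peg by the fingers (contact force between the fingers and tongs above 1 N and distance between tongs_grip and peg above 0.05 m and distance of tongs_grip from where it was at the start of the episode above 0.04 m and contact force between tongs and tongs_stand below 0.05 N), for 0.2 s.
2. the marble, gripped between the loops, is lifted off the silver stand (contact force between tongs and marble above 0.2 N and contact force between the fingers and tongs above 1 N and distance between marble_center and tongs_mouth below 0.01 m and contact force between marble and silver_stand below 0.05 N and height (world z) of marble_center above 0.075 m), for 0.2 s.
At the end, for the whole second after the job is handed in: Gripper holds the tongs (over 1 N), off their stand; marble between the loops (over 0.2 N, within 10 mm of the mouth point), centre over 115 mm up, under 40 mm/s, touching no stand or finger; all else within 20 mm of its start (contact force between tongs and marble above 0.2 N and contact force between the fingers and tongs above 1 N and distance between marble_center and tongs_mouth below 0.01 m and contact force between marble and silver_stand below 0.05 N and height (world z) of marble_center above 0.115 m and linear speed of marble below 0.04 m/s and contact force between marble and the fingers below 0.05 N and contact force between tongs and tongs_stand below 0.05 N and distance of each of marble_b_center, crystal_center, silver_stand, ebony_box, tealight_cup, napkin_ring from where it was at the start of the episode below 0.02 m); the arm keeps its last pose, push and grip.
It fails at once if the robot touches the marble directly (contact force between any of the fingers, the arm and marble above 0.3 N).
It fails at once if something else on the shelf is moved from its place (distance of any of marble_b_center, crystal_center, silver_stand, ebony_box, tealight_cup, napkin_ring from where it was at the start of the episode above 0.02 m).
It also fails if it takes over 45 s, if anything falls off the work surface, if the arm or the gripper's body presses on something with over 40 N, if the wrist force passes 120 N, or if a joint passes its speed limit or range.

## Working session

There is one attempt and no reset: what is moved stays moved. The work goes in short steps, Python scripts to look and compute and a tool call to move; the robot and the scene stay as the last step left them, time stands still between calls to the robot, and variables do not carry over. Pictures are saved under pics/ and viewed, about 8 in all and at most 12, crops included, and the job is handed in when it is done.

Besides the shell and the picture viewer there is one more tool, called after "Emit:" as name([rows], argument=value, ...), one row to a line, values as JSON. play_rows: Moves the arm, as the interface text tells. Its arguments: {"type":"object","properties":{"commands":{"type":"array","items":{"type":"array","items":{"type":"number"}}},"newtons":{"type":"number"}},"required":["commands"]}

```bash
mkdir -p pics; cat > h.py <<'E'
import numpy as np,cv2
from scipy.spatial.transform import Rotation as R
from bench import manip,optics,workorder
def cam(n):
    p=optics.camera_params(n); 
    f=200/np.tan(np.radians(p["vfov"])/2); a=np.array(p["attitude"])
    M=R.from_quat(a).as_matrix() if a.size==4 else a.reshape(3,3)
    return f,p["cx"],p["cy"],np.array(p["position"]),M
def cloud(n,d):
    f,cx,cy,P,M=cam(n); v,u=np.indices(d.shape)
    return np.stack([(u-cx)/f*d,(v-cy)/f*d,d],-1)@M.T+P
def grab(n,tag):
    im,d=optics.get_image(n); np.savez(f"{tag}.npz",im=im,d=d)
    cv2.imwrite(f"pics/{tag}.png",im[...,::-1]); return im,d,cloud(n,d)
def proj(n,X):
    f,cx,cy,P,M=cam(n); c=(np.atleast_2d(X)-P)@M
    return np.c_[f*c[:,0]/c[:,2]+cx,f*c[:,1]/c[:,2]+cy]
def onz(n,u,v,z):
    f,cx,cy,P,M=cam(n); r=M@np.array([(u-cx)/f,(v-cy)/f,1]); return P+r*(z-P[2])/r[2]
E
python3 - <<'E'
from h import *
for n in("scene","top"):
    print(optics.camera_params(n)); grab(n,n+"0")
print(manip.read_state())
E
```

```text
{'vfov': 46.057466711038366, 'cx': 322.0421672703267, 'cy': 204.6765188249863, 'position': array([1028.18742021, -539.34609045,  638.26609366]), 'attitude': array([ 0.83009213,  0.28569221, -0.16816353, -0.44838381])}
{'vfov': 45.1382532122297, 'cx': 311.23002440568837, 'cy': 198.1234157653492, 'position': array([ 285.24114373,   49.17690099, 1285.18274269]), 'attitude': array([ 0.71828945, -0.68773014,  0.07468542, -0.07422675])}
{'time_s': 0.1, 'joints': array([ 1.20603040e+00,  3.14146423e-01, -4.79320010e-02,  1.21019751e+00,
        2.60645437e-05,  1.57082380e+00]), 'qd': array([ 4.81628518e-04, -9.94277935e-04,  4.23590547e-03,  1.32637793e-03,
        5.41240572e-04, -9.36846114e-05]), 'effort': array([-4.09026043e-04, -5.40767705e+01,  3.40541339e+01,  1.12048906e-02,
        8.97944226e-07, -8.77735090e-06]), 'position': array([213.86036442, 560.08155644, 241.54673427]), 'orientation': array([ 1.81386994e-01,  9.83411517e-01, -7.25172367e-04, -1.46987064e-04]), 'ft_force': array([-0.10647705,  0.48483843, -1.15583824]), 'moment': array([0.00221871, 0.00949415, 0.01552463]), 'finger_gap': 85.1284700525418}
```

View pics/scene0.png

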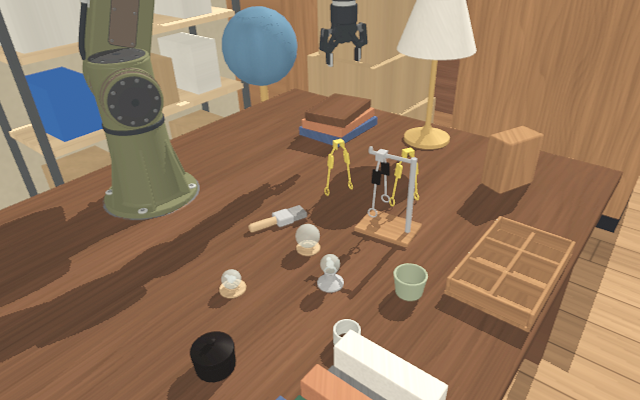

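View pics/top0.png

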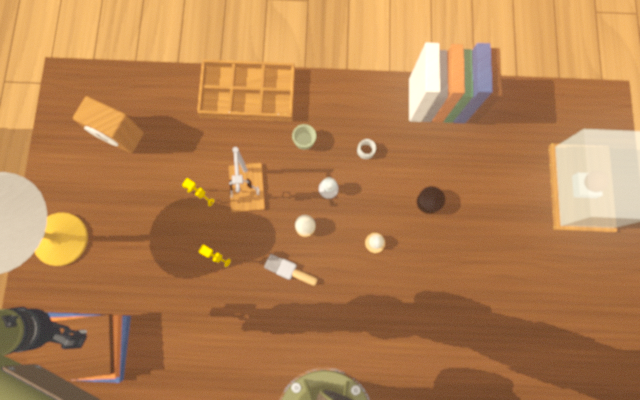

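The black-plated tongs hang on the grey peg stand: scene (380,172), top (240,183). The two yellow look-alikes are at scene (338,165) and (405,175). The target marble is on the silver stand at scene (330,265), top (328,187). The marble at scene (232,282) sits on a low wooden rest, and the crystal is at (308,236). Next I'll take an enlarged crop and measure.

```bash
python3 - <<'E'
from h import *
a=np.load("scene0.npz");b=np.load("top0.npz")
c1=cv2.resize(a["im"][130:300,290:450],None,fx=3.4,fy=3.4,interpolation=cv2.INTER_CUBIC)
c2=cv2.resize(b["im"][135:275,170:360],None,fx=2.1,fy=2.1,interpolation=cv2.INTER_CUBIC)
print(c1.shape,c2.shape)
cv2.imwrite("pics/crop1.png",c1[...,::-1]);cv2.imwrite("pics/crop2.png",c2[...,::-1])
X=cloud("scene",a["d"]);T=cloud("top",b["d"])
def rep(n,m,X):
    p=X[m]; print(n,len(p),"med",np.median(p,0).round(1),"min",np.percentile(p,3,0).round(1),"max",np.percentile(p,97,0).round(1))
im=a["im"].astype(int);v,u=np.indices(im.shape[:2])
blk=(im.max(-1)<45)&(u>360)&(u<400)&(v>150)&(v<190)
n,l,s,ce=cv2.connectedComponentsWithStats(blk.astype(np.uint8))
for i in range(1,n):
    if s[i,4]>15: print(s[i],ce[i].round(1)); rep("blk",l==i,X)
im2=b["im"].astype(int)
yel=lambda im:(im[...,0]>150)&(im[...,1]>130)&(im[...,2]<80)
for nm,I,C in(("scene",im,X),("top",im2,T)):
    n,l,s,ce=cv2.connectedComponentsWithStats(cv2.dilate(yel(I).astype(np.uint8),np.ones((3,3))))
    for i in range(1,n):
        if s[i,4]>60: print(nm,s[i]); rep("yel",(l==i)&yel(I),C)
# top: stand points z>175 and marble region
r=(u>225)&(u<270)&(v>140)&(v<215)
rep("bar",r&(T[...,2]>170)&(T[...,2]<230),T); 
p=T[r&(T[...,2]>170)&(T[...,2]<230)];print(p.round(0)[::4].tolist())
rep("foot",r&(T[...,2]>6)&(T[...,2]<18),T)
rs=(u>350)&(u<425)&(v>140)&(v<245)
p=X[rs&(X[...,2]>178)&(X[...,2]<230)&(np.ptp(im,axis=-1)<40)];print("scene bar",p.round(0)[::8].tolist())
for nm,(uu,vv),z in(("sil",(328,187),0),("b",(375,242),0),("cry",(305,226),0),("cup",(304,136),0),("ring",(367,149),0),("box",(431,200),0)):
    rr=(abs(u-uu)<16)&(abs(v-vv)<16)&(T[...,2]>8); rep(nm,rr,T)
rr=(abs(u-330)<14)&(v>250)&(v<292)&(X[...,2]>8); rep("sil scene",rr,X)
E
```

```text
(578, 544, 3) (294, 399, 3)
[372 163  17  22 189] [379.8 173.1]
blk 189 med [561.2 208.1 145. ] min [550.3 202.  130.3] max [572.  253.  158.2]
scene [327 144  12  14  80]
yel 15 med [245.1 450.1   2.1] min [223.7 286.6  -0.8] max [398.2 493.  134.5]
scene [400 146  16  13 112]
yel 23 med [541.5 369.5 128.1] min [408.3 343.4  -0.8] max [568.3 638.4 146.6]
scene [326 160   9  13  67]
yel 15 med [293.6 389.8   1.8] min [ 264.4 -197.     0.4] max [761.8 413.7 409.9]
scene [393 161  10  21  87]
yel 18 med [468.8 457.6   1.9] min [434.  330.5  -0.5] max [546.4 526.1 109. ]
scene [347 174   7  16  74]
yel 17 med [401.7 341.6   1.6] min [362.1 322.4  -1.3] max [417.4 383.2  30.4]
scene [323 183   8  14  80]
yel 21 med [370.1 272.9   5. ] min [345.1 263.9   0.9] max [387.3 306.7  28.1]
top [ 185   60  111   59 3661]
yel 1802 med [858.5 269.8   8.7] min [779.4 130.    1.3] max [933.5 373.5  40.7]
top [ 72  95  54  45 416]
yel 114 med [740.3 597.2 135.2] min [672.1 537.4  -5.2] max [826.5 734.2 141.8]
top [  0 128  26  45 651]
yel 130 med [ 901.2 1401.6 -752.3] min [ 792.9 1342.3 -761.9] max [
[... 3117 characters left out ...]
[635.0, 233.0, 193.0], [632.0, 234.0, 189.0], [636.0, 237.0, 187.0], [632.0, 235.0, 182.0], [637.0, 235.0, 179.0]]
sil 203 med [582.    8.8  61. ] min [566.2  -9.2   8.5] max [601.2  26.4  70.9]
b 167 med [ 443.  -118.8   39.6] min [ 427.8 -135.8   25.9] max [ 461.3 -103.8   47.4]
cry 304 med [477.   66.8  52.8] min [456.6  44.4  37.4] max [501.   88.4  62.3]
cup 295 med [734.9  80.2  35.4] min [693.1  51.4   8.7] max [751.3 108.8  49. ]
ring 143 med [698.1 -89.9  26.8] min [ 677.8 -112.6    9.1] max [722.  -68.8  35.4]
box 607 med [ 558.1 -258.8   50.4] min [ 530.1 -292.6   16.1] max [ 591.  -231.6   64. ]
sil scene 545 med [597.9   1.4  48.4] min [577.3  -9.8   8.5] max [609.4  21.2  69.6]
```

View pics/crop1.png

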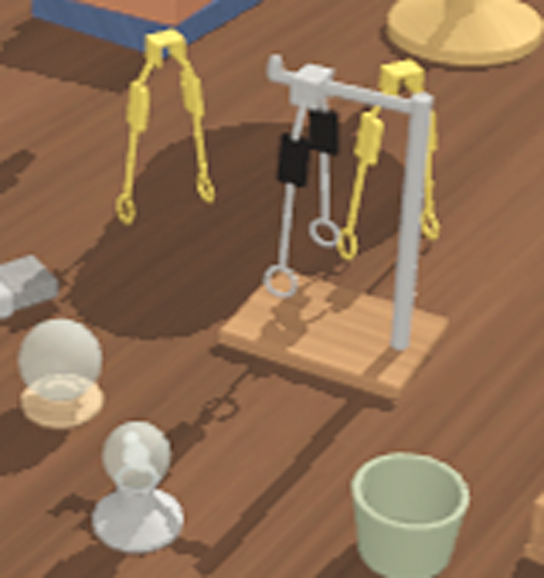

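View pics/crop2.png

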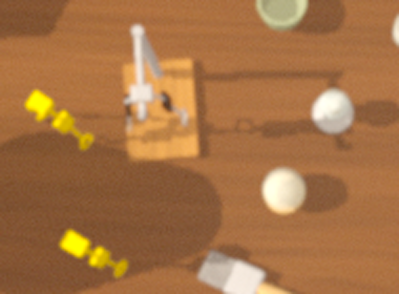

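The crops confirm it. The steel tongs with ebony plates are at crop1 (293,160) and (324,130), with the bow at (312,85) on the grey bar. The target is the figure marble on the silver stand at crop1 (137,455). The yellow pairs stand apart, and I'll leave them alone. Next I'll refine the positions.

```bash
python3 - <<'E'
from h import *
a=np.load("scene0.npz");b=np.load("top0.npz");X=cloud("scene",a["d"]);T=cloud("top",b["d"])
from scipy.optimize import least_squares
def sph(p,r,c0): 
    s=least_squares(lambda c:np.linalg.norm(p-c,axis=1)-r,c0,loss="soft_l1"); return s.x.round(1),np.abs(s.fun).mean().round(2)
for nm,C in(("scene",X),("top",T)):
    near=lambda c,r:C[(np.linalg.norm(C-c,axis=-1)<r)&(C[...,2]>48)]
    p=near([588,8,52],26); print(nm,len(p),sph(p,19,[588,8,50]))
im=a["im"].astype(int);v,u=np.indices(im.shape[:2])
blk=(im.max(-1)<45)&(u>368)&(u<392)&(v>155)&(v<190)
p=X[blk]; ux=np.array([np.cos(.122),np.sin(.122)]);
for k,m in(("near",p[:,1]<225),("far",(p[:,1]>=225)&(p[:,1]<270))):
    q=p[m];print(k,m.sum(),np.median(q,0).round(1),np.percentile(q,[5,95],axis=0).round(1).tolist())
for nm,C in(("s",X),("t",T)):
    q=C[(C[...,2]>192)&(C[...,2]<198)&(C[...,0]>540)&(C[...,0]<575)&(abs(C[...,1]-228)<20)]
    print("bow",nm,len(q),q.mean(0).round(1),cv2.minAreaRect(q[:,:2].astype(np.float32)))
    q=C[(C[...,2]>183)&(C[...,2]<195)&(C[...,0]>572)&(C[...,0]<628)&(abs(C[...,1]-232)<12)]
    print("bar",np.degrees(np.arctan(np.polyfit(q[:,0],q[:,1],1)[0])).round(1),len(q))
    q=C[(C[...,2]>6)&(C[...,2]<18)&(C[...,0]>500)&(C[...,0]<660)&(abs(C[...,1]-232)<65)]
    print("foot",cv2.minAreaRect(q[:,:2].astype(np.float32)))
    q=C[(C[...,2]>196)&(C[...,0]>515)&(C[...,0]<545)&(abs(C[...,1]-228)<20)&(C[...,2]<215)];print("tip",len(q),q.mean(0).round(1),q.max(0).round(1))
E
```

```text
scene 272 (array([590.8,   9.9,  51. ]), np.float64(0.83))
top 156 (array([588.3,   8.2,  49.7]), np.float64(1.23))
near 109 [563.9 205.8 145.1] [[555.2, 201.9, 130.7], [572.1, 209.7, 157.3]]
far 80 [558.6 249.6 144.8] [[549.4, 246.4, 130.9], [565.7, 253.1, 156.9]]
bow s 51 [560.6 228.8 193.9] ((559.9544677734375, 229.7501678466797), (17.709516525268555, 28.009052276611328), 6.433623313903809)
bar 7.8 102
foot ((585.3211059570312, 232.45901489257812), (130.53736877441406, 94.66935729980469), 7.52239465713501)
tip 9 [535.3 224.5 198.4] [538.2 227.9 201.6]
bow t 46 [556.1 229.9 193.9] ((556.3912963867188, 227.8219757080078), (16.712568283081055, 21.13457679748535), 4.365139007568359)
bar 7.3 81
foot ((581.6320190429688, 235.89369201660156), (114.59188079833984, 142.51979064941406), 88.15943145751953)
tip 6 [529.9 225.2 199.2] [531.8 228.2 200.2]
```

Emit:
play_rows([
  [0,0,2.03,2.47,-2.37,0.2,8.54],
  [0,0,2.03,2.47,-2.37,0.2,8.54],
  [0,0,2.03,2.47,-2.37,0.2,8.54],
  [0,0,2.03,2.47,-2.37,0.2,8.54],
  [0,0,2.03,2.47,-2.37,0.2,8.54],
  [0,0,2.03,2.47,-2.37,0.2,8.54],
  [0,0,2.03,2.47,-2.37,0.2,8.54],
  [0,0,2.03,2.47,-2.37,0.2,8.54],
  [0,0,2.03,2.47,-2.37,0.2,8.54],
  [0,0,2.03,2.47,-2.37,0.2,8.54],
  [0,0,2.03,2.47,-2.37,0.2,8.54],
  [0,0,2.03,2.47,-2.37,0.2,8.54],
  [0,0,2.03,2.47,-2.37,0.2,8.54],
  [0,0,2.03,2.47,-2.37,0.2,8.54],
  [0,0,0,0,0,0,8.54],
  [0,0,0,0,0,0,8.54],
])

```text
time_s: 1.43
position: [560.7, 227.2, 269.6]
orientation: [-0.064, 0.998, -0.0, -0.0]
ft_force: [0.0, 0.5, -0.4]
finger_gap: 85.2
```

```bash
python3 - <<'E'
from h import *
s=manip.read_state();print(s["time_s"],s["joints"].round(3),s["position"].round(1),s["ft_force"].round(1),s["finger_gap"])
M=R.from_quat(s["orientation"]).as_matrix();print(M[:,2].round(3),np.degrees(np.arctan2(M[1,1],M[0,1])))
im,d,X=grab("scene","s1")
cv2.imwrite("pics/s1c.png",cv2.resize(im[60:260,300:480,::-1],None,fx=3,fy=3,interpolation=cv2.INTER_CUBIC))
E
```

```text
1.4333 [0.385 0.316 0.018 1.274 0.    0.257] [560.7 227.2 269.6] [ 0.   0.5 -0.4] 85.16617668382051
[-0.001 -0.    -1.   ] 97.32123674185782
```

View pics/s1c.png

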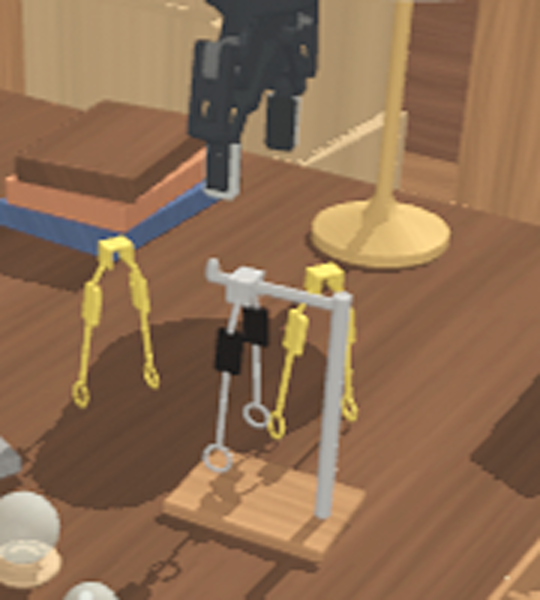

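The gripper is straight above the bow and aligned along the plates. Next I descend around the bow.

Emit:
play_rows([
  [0,0,0,-0.1,0.12,-2.0,8.54],
  [0,0,0,0,0,-2.0,8.54],
  [0,0,0,0,0,-2.0,8.54],
  [0,0,0,0,0,-2.0,8.54],
  [0,0,0,0,0,-1.5,8.54],
  [0,0,0,0,0,-1.0,8.54],
  [0,0,0,0,0,-1.0,8.54],
  [0,0,0,0,0,-0.6,8.54],
  [0,0,0,0,0,-0.5,8.54],
  [0,0,0,0,0,0,8.54],
  [0,0,0,0,0,0,8.54],
])

```text
time_s: 2.4
position: [559.0, 230.1, 144.7]
orientation: [-0.066, 0.998, 0.0, 0.0]
ft_force: [-0.4, 0.7, 0.6]
finger_gap: 85.4
```

Emit:
play_rows([
  [0,0,0,0,-0.1,-0.3,8.0],
  [0,0,0,0,0,0,7.0],
  [0,0,0,0,0,0,6.0],
  [0,0,0,0,0,0,5.4],
  [0,0,0,0,0,0,5.0],
  [0,0,0,0,0,0,4.6],
  [0,0,0,0,0,0,4.6],
  [0,0,0,0,0,0,4.6],
  [0,0,0,0,0,0,4.6],
  [0,0,0,0,0,0,4.6],
], newtons=25)

```text
time_s: 3.23
position: [559.1, 229.0, 141.6]
orientation: [-0.066, 0.998, 0.0, 0.0]
ft_force: [0.3, 0.1, 3.5]
finger_gap: 46.0
```

```bash
python3 - <<'E'
from h import *
s=manip.read_state();print(s["time_s"],s["position"].round(1),s["ft_force"].round(1),s["finger_gap"])
im,d,X=grab("scene","s2")
cv2.imwrite("pics/s2c.png",cv2.resize(im[100:260,320:460,::-1],None,fx=3.7,fy=3.7,interpolation=cv2.INTER_CUBIC))
E
```

```text
3.2333 [559.1 229.  141.6] [0.3 0.1 3.5] 45.95485325396182
```

View pics/s2c.png

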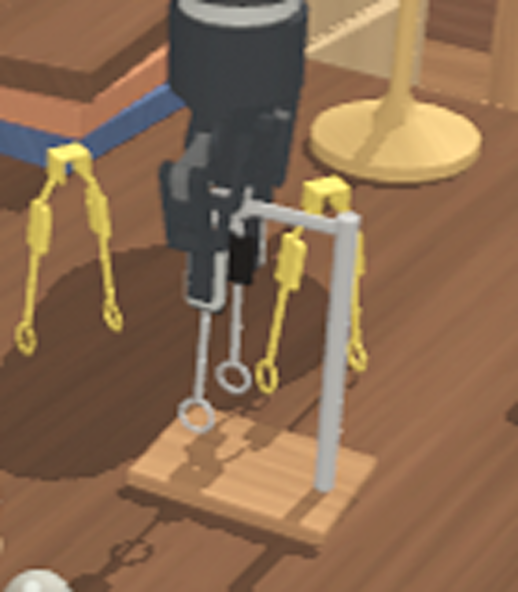

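The fingers hold both plates at 46 mm, and the tongs are half open. The 3.5 N upward comes from the closing pads pressing the bow onto the bar. Next I lift, then draw back along the peg.

Emit:
play_rows([
  [0,0,0,0,0,0.3,4.6],
  [0,0,0,0,0,0.5,4.6],
  [0,0,0,0,0,0.5,4.6],
  [0,0,0,0,0,0.5,4.6],
  [0,0,0,0,0,0.2,4.6],
  [0,0,0,0,0,0,4.6],
  [0,0,0,0,0,0,4.6],
])

```text
time_s: 3.87
position: [558.9, 229.0, 161.5]
orientation: [-0.066, 0.998, 0.0, 0.0]
ft_force: [0.5, -1.3, 0.5]
finger_gap: 45.7
```

```bash
python3 - <<'E'
from h import *
s=manip.read_state();print(s["time_s"],s["position"].round(1),s["ft_force"].round(1),s["finger_gap"])
im,d,X=grab("scene","s3")
cv2.imwrite("pics/s3c.png",cv2.resize(im[100:260,320:460,::-1],None,fx=3.7,fy=3.7,interpolation=cv2.INTER_CUBIC))
E
```

```text
3.8667 [558.9 229.  161.5] [ 0.5 -1.3  0.5] 45.65303100210747
```

View pics/s3c.png

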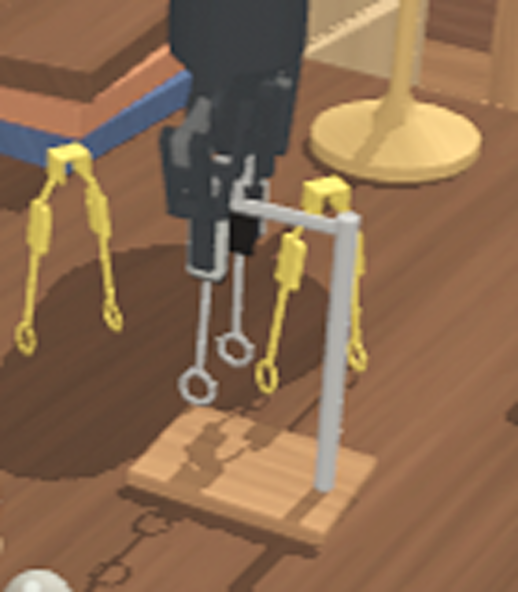

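The tongs lifted with the gripper: both loops rose about 8 px in the frame, and the bow is clear of the bar. Next I draw back 65 mm along the peg, then raise.

Emit:
play_rows([
  [0,0,0,-0.5,-0.07,0,4.6],
  [0,0,0,-1.0,-0.13,0,4.6],
  [0,0,0,-1.0,-0.13,0,4.6],
  [0,0,0,-1.0,-0.13,0,4.6],
  [0,0,0,-1.0,-0.13,0,4.6],
  [0,0,0,-1.0,-0.13,0,4.6],
  [0,0,0,-1.0,-0.13,0,4.6],
  [0,0,0,-0.5,-0.07,0,4.6],
  [0,0,0,0,0,1.0,4.6],
  [0,0,0,0,0,2.0,4.6],
  [0,0,0,0,0,2.0,4.6],
  [0,0,0,0,0,1.0,4.6],
  [0,0,0,0,0,0,4.6],
  [0,0,0,0,0,0,4.6],
])

```text
time_s: 5.08
position: [489.5, 220.0, 221.8]
orientation: [-0.066, 0.998, 0.0, 0.001]
ft_force: [0.1, 0.6, -1.2]
finger_gap: 45.8
```

```bash
python3 - <<'E'
from h import *
s=manip.read_state();print(s["time_s"],s["position"].round(1),s["ft_force"].round(1),s["finger_gap"])
im,d,X=grab("scene","s4")
cv2.imwrite("pics/s4c.png",cv2.resize(im[80:310,290:450,::-1],None,fx=2.6,fy=2.6,interpolation=cv2.INTER_CUBIC))
E
```

```text
5.0833 [489.5 220.  221.8] [ 0.1  0.6 -1.2] 45.84500561059334
```

View pics/s4c.png

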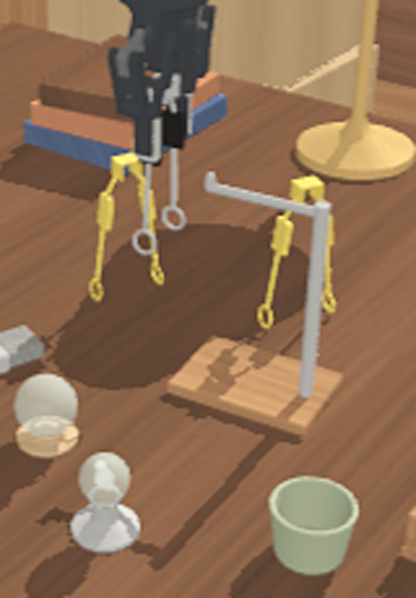

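The tongs are off the peg and hang straight at (150,240)/(172,215) in the crop. The marble at (105,478) is untouched. Next I move over the marble, going along y first to stay clear of the peg tip.

Emit:
play_rows([
  [0,0,0,0,-1.0,0,4.6],
  [0,0,0,0,-2.0,0,4.6],
  [0,0,0,0,-2.0,0,4.6],
  [0,0,0,0,-2.0,0,4.6],
  [0,0,0,1.0,-2.0,0,4.6],
  [0,0,0,1.5,-2.0,0,4.6],
  [0,0,0,1.5,-2.0,0,4.6],
  [0,0,0,1.5,-2.0,0,4.6],
  [0,0,0,1.5,-2.0,0,4.6],
  [0,0,0,1.5,-2.0,0,4.6],
  [0,0,0,1.0,-1.5,0,4.6],
  [0,0,0,0.5,-0.6,0,4.6],
  [0,0,0,0,0,0,4.6],
  [0,0,0,0,0,0,4.6],
  [0,0,0,0,0,0,4.6],
])

```text
time_s: 6.38
position: [587.9, 9.4, 220.8]
orientation: [-0.066, 0.998, 0.0, -0.001]
ft_force: [0.1, -0.1, -1.0]
finger_gap: 46.6
```

```bash
python3 - <<'E'
from h import *
s=manip.read_state();print(s["time_s"],s["position"].round(1),s["orientation"].round(4),s["ft_force"].round(1),s["finger_gap"])
im,d,X=grab("scene","s5")
P=s["position"]
q=X[(abs(X[...,0]-P[0])<35)&(abs(X[...,1]-P[1])<55)&(X[...,2]>110)&(X[...,2]<165)]
for sg in(-1,1):
    k=q[(q[:,1]-P[1])*sg>0]; lo=k[k[:,2]<k[:,2].min()+23]
    print(sg,len(k),"loop",len(lo),np.median(lo,0).round(1),lo.min(0).round(1),lo.max(0).round(1))
c=proj("scene",[P+[0,0,-85],[589.6,9,50],P+[0,0,-8+16]]);print(c.round(1))
u0,v0=c[0].astype(int)
print(u0-70,v0-90)
cv2.imwrite("pics/s5c.png",cv2.resize(im[v0-90:v0+90,u0-70:u0+70,::-1],None,fx=3.3,fy=3.3,interpolation=cv2.INTER_CUBIC))
E
```

```text
6.3833 [587.9   9.4 220.8] [-6.590e-02  9.978e-01  2.000e-04 -7.000e-04] [ 0.1 -0.1 -1. ] 46.61430723003073
-1 74 loop 57 [593.5 -20.4 139. ] [582.  -23.2 128.2] [603.8 -16.3 151. ]
1 54 loop 41 [585.7  31.4 138.7] [575.2  29.2 126.9] [596.5  34.2 149.7]
[[328.1 227.2]
 [329.3 263.8]
 [327.2 183.4]]
258 137
```

View pics/s5c.png

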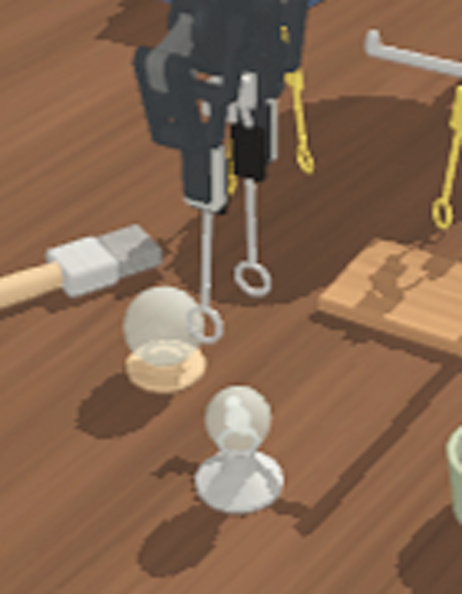

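The loops hang level. The mouth measures about (589.4, 6.5, 139) and the marble (590.8, 9.9, 51) in the same camera, so the shift is +1.4, +3.4, −88 mm. I'll lower most of the way first and check again.

Emit:
play_rows([
  [0,0,0,0.15,0.35,0,4.6],
  [0,0,0,0,0,-1.0,4.6],
  [0,0,0,0,0,-1.5,4.6],
  [0,0,0,0,0,-1.5,4.6],
  [0,0,0,0,0,-1.0,4.6],
  [0,0,0,0,0,-0.5,4.6],
  [0,0,0,0,0,0,4.6],
  [0,0,0,0,0,0,4.6],
  [0,0,0,0,0,0,4.6],
])

```text
time_s: 7.18
position: [590.9, 12.3, 167.1]
orientation: [-0.066, 0.998, -0.0, 0.001]
ft_force: [-0.2, -0.3, -0.9]
finger_gap: 46.1
```

```bash
cat > m.py <<'E'
from h import *
import sys
s=manip.read_state();print(s["time_s"],s["position"].round(1),s["ft_force"].round(1),s["finger_gap"])
P=s["position"]; off=np.array([1.5,-1,-82])+P
for n in("scene","top"):
    im,d,X=grab(n,n+sys.argv[1])
    if n=="scene":
        for sg in(-1,1):
            k=X[(abs(X[...,0]-off[0])<18)&(abs((X[...,1]-off[1])*sg-26)<9)&(abs(X[...,2]-off[2])<13)]
            print(sg,len(k),np.median(k,0).round(1),k.min(0).round(1),k.max(0).round(1))
        u0,v0=proj(n,off)[0].astype(int)
        cv2.imwrite(f"pics/c{sys.argv[1]}.png",cv2.resize(im[v0-60:v0+60,u0-60:u0+60,::-1],None,fx=4,fy=4,interpolation=cv2.INTER_CUBIC))
E
python3 m.py 6
```

```text
7.1833 [590.9  12.3 167.1] [-0.2 -0.3 -0.9] 46.0801796126553
-1 51 [596.4 -17.7  83.8] [584.9 -20.7  74.1] [607.  -12.5  95.3]
1 47 [589.9  34.1  86.3] [578.8  30.7  72.4] [601.   38.7  97.8]
```

View pics/c6.png

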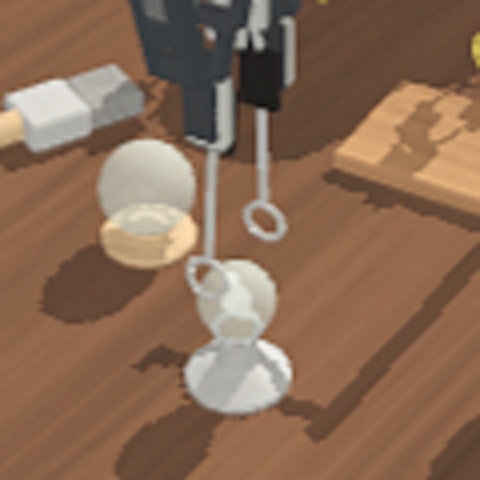

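The mouth now measures (593, 9, 85), so the remaining shift is about −2, +0.5, −34 mm.

Emit:
play_rows([
  [0,0,0,-0.2,0.05,-0.3,4.6],
  [0,0,0,0,0,-0.6,4.6],
  [0,0,0,0,0,-0.8,4.6],
  [0,0,0,0,0,-0.8,4.6],
  [0,0,0,0,0,-0.6,4.6],
  [0,0,0,0,0,-0.3,4.6],
  [0,0,0,0,0,0,4.6],
  [0,0,0,0,0,0,4.6],
  [0,0,0,0,0,0,4.6],
])

```text
time_s: 8.03
position: [588.6, 12.7, 132.5]
orientation: [-0.066, 0.998, -0.0, 0.0]
ft_force: [-0.1, -0.6, 0.1]
finger_gap: 46.0
```

```bash
python3 m.py 7
```

```text
8.0333 [588.6  12.7 132.5] [-0.1 -0.6  0.1] 46.0152718357434
-1 91 [593.7 -14.4  53.8] [581.6 -20.5  41.2] [605.3  -5.3  63.4]
1 24 [592.   35.2  54.6] [579.1  32.2  42.8] [598.4  37.9  61.3]
```

View pics/c7.png

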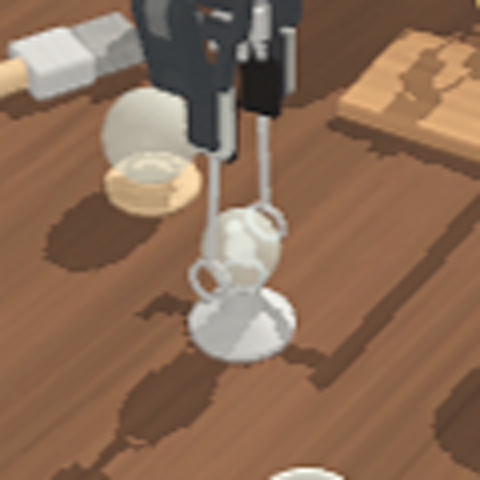

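The marble sits between both loops: near loop (210,281), far loop (268,220), marble (240,245). Next I close slowly.

Emit:
play_rows([
  [0,0,0,0,0,0,4.5],
  [0,0,0,0,0,0,4.4],
  [0,0,0,0,0,0,4.3],
  [0,0,0,0,0,0,4.2],
  [0,0,0,0,0,0,4.1],
  [0,0,0,0,0,0,4.0],
  [0,0,0,0,0,0,3.9],
  [0,0,0,0,0,0,3.7],
  [0,0,0,0,0,0,3.5],
  [0,0,0,0,0,0,3.5],
  [0,0,0,0,0,0,3.5],
  [0,0,0,0,0,0,3.5],
], newtons=25)

```text
time_s: 9.13
position: [588.5, 12.8, 132.4]
orientation: [-0.066, 0.998, 0.0, 0.0]
ft_force: [-0.1, 0.8, 2.3]
finger_gap: 40.9
```

```bash
python3 m.py 8
```

```text
9.1333 [588.5  12.8 132.4] [-0.1  0.8  2.3] 40.87724725474215
-1 83 [593.3  -9.2  51.3] [580.9 -14.2  38.9] [603.9  -5.2  63.3]
1 4 [592.8  30.   55.4] [587.7  29.6  52.3] [597.4  31.5  60.1]
```

View pics/c8.png

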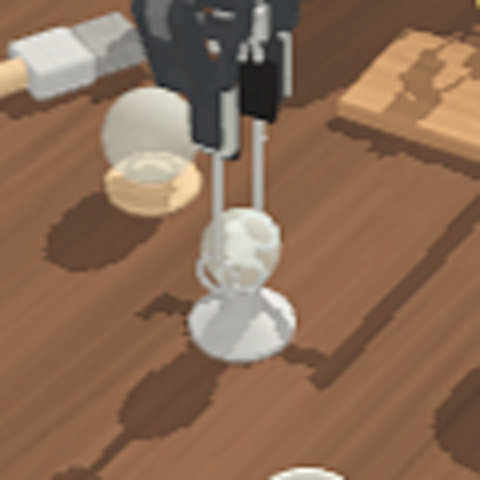

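The fingers stopped at 40.9 mm, which matches closed on the marble. The near loop at about (223,271) is where a seated loop should be. Next I lift gently and check.

Emit:
play_rows([
  [0,0,0,0,0,0.2,3.5],
  [0,0,0,0,0,0.3,3.5],
  [0,0,0,0,0,0.5,3.5],
  [0,0,0,0,0,0.5,3.5],
  [0,0,0,0,0,0.5,3.5],
  [0,0,0,0,0,0,3.5],
  [0,0,0,0,0,0,3.5],
], newtons=28)

```text
time_s: 9.82
position: [588.8, 12.7, 152.9]
orientation: [-0.066, 0.998, -0.0, 0.001]
ft_force: [-0.3, -0.5, -1.4]
finger_gap: 40.5
```

```bash
python3 m.py 9
```

```text
9.8167 [588.8  12.7 152.9] [-0.3 -0.5 -1.4] 40.467034936710014
-1 90 [593.9  -9.4  72.6] [582.8 -14.   58.3] [603.9  -5.4  83.3]
1 1 [590.7  29.1  79. ] [590.7  29.1  79. ] [590.7  29.1  79. ]
```

The picture budget is used up, so I continue by numbers. First I check the marble by sphere fit on the last frames.

```bash
cat > chk.py <<'E'
from h import *
import sys
from scipy.optimize import least_squares
z0=float(sys.argv[2]); c0=np.array([590,10,z0])
for n in("scene","top"):
    C=cloud(n,np.load(f"{n}{sys.argv[1]}.npz")["d"])
    p=C[(np.linalg.norm(C-c0,axis=-1)<23)]
    if len(p)>20:
        s=least_squares(lambda c:np.linalg.norm(p-c,axis=1)-19,c0,loss="soft_l1"); print(n,"marble",len(p),s.x.round(1),np.abs(s.fun).mean().round(2))
    q=C[(np.hypot(C[...,0]-590,C[...,1]-9)<32)&(C[...,2]>8)&(C[...,2]<40)]
    print(n,"stand",len(q),q.mean(0).round(1) if len(q) else"")
E
for k in "0 50" "8 50" "9 71"; do echo == $k; python3 chk.py $k; done
```

```text
== 0 50
scene marble 325 [590.8   9.8  50.8] 0.89
scene stand 242 [595.6   3.6  15.9]
top marble 152 [588.4   8.3  49.6] 1.16
top stand 41 [576.7   6.3  10.3]
== 8 50
scene marble 306 [590.8   9.6  50.7] 1.08
scene stand 246 [596.2   3.3  15.7]
top stand 0 
== 9 71
scene marble 290 [591.3   9.4  71.4] 0.91
scene stand 278 [595.3   4.5  17.4]
top stand 0
```

The marble rose 20.7 mm with the tongs, and the stand stayed put. Next I lift to about 145 mm.

Emit:
play_rows([
  [0,0,0,0,0,0.3,3.5],
  [0,0,0,0,0,0.7,3.5],
  [0,0,0,0,0,1.0,3.5],
  [0,0,0,0,0,1.0,3.5],
  [0,0,0,0,0,1.0,3.5],
  [0,0,0,0,0,1.0,3.5],
  [0,0,0,0,0,1.0,3.5],
  [0,0,0,0,0,0.7,3.5],
  [0,0,0,0,0,0.4,3.5],
  [0,0,0,0,0,0.3,3.5],
  [0,0,0,0,0,0,3.5],
  [0,0,0,0,0,0,3.5],
  [0,0,0,0,0,0,3.5],
  [0,0,0,0,0,0,3.5],
  [0,0,0,0,0,0,3.5],
  [0,0,0,0,0,0,3.5],
])

```text
time_s: 11.25
position: [588.2, 12.7, 226.0]
orientation: [-0.066, 0.998, 0.0, -0.0]
ft_force: [0.1, -0.4, -0.9]
finger_gap: 40.4
```

```bash
python3 m.py 10; python3 chk.py 10 145; python3 - <<'E'
from h import *
a=cloud("top",np.load("top0.npz")["d"]);b=cloud("top",np.load("top10.npz")["d"]);v,u=np.indices(a.shape[:2])
for nm,uu,vv in(("b",375,242),("cry",305,226),("cup",304,136),("ring",367,149),("box",431,200)):
    f=lambda T:T[(abs(u-uu)<18)&(abs(v-vv)<18)&(T[...,2]>8)&(T[...,2]<75)]
    p,q=f(a),f(b);print(nm,len(p),len(q),(q.mean(0)-p.mean(0)).round(1))
E
```

```text
11.25 [588.2  12.7 226. ] [ 0.1 -0.4 -0.9] 40.37593049745795
-1 107 [593.   -9.4 144.8] [579.  -13.9 132. ] [604.5  -5.4 156.6]
1 2 [596.1  30.3 146. ] [594.3  29.4 145. ] [598.   31.3 146.9]
scene marble 322 [590.3   9.3 144.6] 0.98
scene stand 276 [595.    4.6  17.6]
top stand 0 
b 164 0 [nan nan nan]
cry 302 1 [ 18.7  33.8 -42.9]
cup 299 202 [ 2.8  9.9 -0.9]
ring 140 0 [nan nan nan]
box 607 603 [-0.2 -0.2  0. ]<stdin>:5: RuntimeWarning: Mean of empty slice.
  ret = um.true_divide(
```

```bash
python3 - <<'E'
from h import *
a=np.load("scene0.npz")["im"].astype(int);b=np.load("scene10.npz")["im"].astype(int)
for nm,u,v in(("b",232,282),("cry",308,240),("cup",410,282),("ring",347,332),("box",213,357),("silver foot",330,285)):
    print(nm,np.abs(a-b)[v-12:v+12,u-14:u+14].mean().round(1))
workorder.job_done()
E
```

```text
b 1.1
cry 2.7
cup 1.2
ring 0.9
box 2.5
silver foot 3.8
the job is handed in; nothing more can be done
```

The sulphide marble from the silver stand is held still in the loop tongs, about 145 mm above the shelf, and the job is handed in. I gripped the tongs by their ebony plates, lifted them up and back off the peg, closed them on the marble and raised it. The fingers did not touch the marble.

**Last checks:**
- **Marble:** its centre fits at (590, 9, 145) mm, level with the near loop's centre. The far loop was mostly hidden. I estimate it is within the 10 mm limit of the mouth point.
- **Grip:** the fingers stopped at 40.4 mm, which matches the tongs closed on the marble. The grip was set to 28 N.
- **Other objects:** the scene camera showed almost no change around the other marble, crystal sphere, tealight cup, napkin ring, ebony box and silver stand.
- **Top camera:** the arm blocked its view of all of these except the box, which had not moved. Its numbers for the cup and crystal were not usable, so that cross-check rests on the scene camera alone.

The 12-picture limit refused my last crop, so everything after the marble first left its stand was checked by numbers only. The run took about 11 s on the robot's clock.

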